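# Roll the bead tin to the price scanner

## Task

The closed bead tin lies on its side in the cream sorting tray. With a fingertip on the top of the tin, gently roll it along the tray until its lid is squarely in front of the scanner's window, centred on it, then take the finger away and leave the tin at rest there. Do not grip, lift or shove the tin from low on its side, and leave everything else where it is.

Things in the scene. Friction and masses are not known exactly. Their poses are not given: they have to be found in the camera images.
- tin: closed plain metal tin on its side on the tray floor: cylinder 72 mm across, 100 mm long, 0.3 to 0.5 kg. Origin mid-axis, 44 mm above the table; its top is 80 mm above the table. x is the cylinder's axis, pointing away from the lid; the lid end (-x) looks roughly to the robot. y and z turn as it rolls (z up at the start). Friction 0.5 to 0.7. Starts 100 to 165 mm along the tray from its goal, on either side
- tin_lid (a point): centre of the tin's lid face, 50 mm from the tin's origin along its -x; the lid has a round paper sticker 48 mm across, which the scanner reads. The tin rolls freely; at rest it stays put, let go at 50 mm/s it stops within 10 mm. A fingertip sticking to its top travels twice as far as the tin and so runs off its front after a few cm: several strokes may be needed
- scanner_window (a point): centre of the scanner's window, a dark upright slot 24 mm wide and 34 mm high, 58 mm above the table; its x axis points out of the window across the tray (window face normal), y runs along the tray. When the lid is squarely in front, the lid centre has y = 0 in this frame
- scanner: grey fixed price scanner on a black foot, 70 x 80 mm, 88 mm high, beside the tray on the robot's side, window facing away from the robot over the tray; origin at the centre of its underside, x as for the window, which is 27 mm ahead of the origin. A black line on top marks the window's middle
- tray: fixed cream sorting tray, 240 mm (its x) by 420 mm (its y, the rolling direction), floor 8 mm above the table, rims 10 mm thick and 24 mm high; origin at the centre of its underside
- dish: shallow cream round dish full of beads, 66 mm across, 26 mm high, standing in the tray on the far side of the scanner's window from the tin (about 125 to 140 mm along the tray from its middle), in the tin's rolling line; origin at the centre of its underside. Leave it alone
- tweezers: flat steel tweezers, about 135 mm long, 7 mm wide, 4 mm thick, lying along the tray close to the rim farther from the robot; origin at its underside, near the middle. Leave it alone
- tin_open_l: loose open bead tin, 84 mm across, 45 mm high, left of the tray; origin at the centre of its underside. Leave it alone
- tin_open_r: loose open bead tin, 84 mm across, 45 mm high, right of the tray; origin at the centre of its underside. Leave it alone
- jar: small glass jar with a cap, 52 mm across, 75 mm high, standing beyond the tray; origin at the centre of its underside. Leave it alone
- vial: amber vial, 22 mm across, 75 mm high, standing beyond the tray; origin at the centre of its underside. Leave it alone
- tin_closed: small closed tin, 68 mm across, 60 mm high, standing upright beyond the tray; origin at the centre of its underside. Leave it alone
There are look-alikes about, which are no part of the job. Leave any pink look-alike of the tin alone. What is shaped like the scanner but purple is not meant.

How it is judged (in metres and radians):
On the way:
1. the tin has rolled at least a quarter turn from its start, on the tray floor (angle between tin's own z axis and vertical above 1.57 rad and height (world z) of tin below 0.05 m), for 0.1 s.
At the end, for the whole second after the job is handed in: The tin lies still on the tray floor, its lid's centre within 12 mm, along the tray, of the middle of the scanner's window, its axis within 0.2 rad of square to the window, the lid 50 to 130 mm from the window; every other loose thing is within 10 mm of its start (y of tin_lid in the frame of scanner_window between -0.012 and 0.012 m and x of tin_lid in the frame of scanner_window between 0.05 and 0.13 m and height (world z) of tin between 0.04 and 0.048 m and angle between tin's own x axis and vertical between 1.5 and 1.64 rad and angle between the x axis of tin and the x axis of scanner_window, either way round below 0.2 rad and linear speed of tin below 0.01 m/s and angular speed of tin below 0.3 rad/s and distance of each of dish, tweezers, tin_open_l, tin_open_r, jar, vial, tin_closed from where it was at the start of the episode below 0.01 m); the robot touches nothing.
It fails at once if the tin is lifted off the tray floor (its centre more than 8 mm above its resting height) (height (world z) of tin above 0.052 m).
It fails at once if the tin is gripped or shoved low on its side (fingers touch it while the fingertips are more than about 19 mm below its top line) (contact force between the fingers and tin above 0.5 N and height (world z) of the grasp point below 0.08 m).
It fails at once if the tin is shoved or flung, not gently rolled (faster than 0.25 m/s) (linear speed of tin above 0.25 m/s).
It fails at once if a bystander is disturbed (moved more than 15 mm) (distance of any of dish, tweezers, tin_open_l, tin_open_r, jar, vial, tin_closed from where it was at the start of the episode above 0.015 m).
It also fails if it takes over 58 s, if anything falls off the work surface, if the arm or the gripper's body presses on something with over 40 N, if the wrist force passes 120 N, or if a joint passes its speed limit or range.

## Robot

A 7-joint arm with a two-finger parallel gripper is mounted at the origin on the work surface. World frame = base frame: x ahead of the robot, y to its left, z up, the work surface at z = 0. Lengths are in mm, angles in rad, forces in N, time in s.
With the tool pointing down it reaches from about 400 to 875 mm from the base axis. Payload 4.4 kg.
Tool frame: the origin (TCP) lies midway between the tips of the shut fingers; the grasp point (between the pads) lies 19 mm behind it (ctrl.pinch_z is the distance from the TCP to the grasp point, in mm); z points along the fingers, y is the line along which they close (so a half turn about z gives the same grasp; the last joint's range is limited). The gripper opens to 85 mm and grips with 20 to 120 N. Pads are 22 mm wide; open, the fingers measure 114 mm over their backs; the gripper's body (76 mm by 85 mm) begins 54 mm behind the grasp point. The pads swing forward as they close: fully open they stand 13 mm farther back than shut.
Start: joints at [1.177, 0.628, 0.038, 1.517, -0.027, 0.996, -0.02], TCP at [209.302, -615.394, 231.313] pointing down, gripper open.
Joint ranges: [-3.06, 3.06], [-0.37, 2.12], [-1.25, 1.32], [0.18, 2.47], [-1.1, 4.24], [0.23, 1.98], [-2.94, 2.94]. Speed limits (rad/s): [2.57, 2.57, 3.14, 3.14, 3.14, 3.14, 3.14].

## Interface

Orientations are given as [roll, pitch, yaw] about the fixed x, y, z axes, in that order (R = Rz(yaw) Ry(pitch) Rx(roll)).
In Python, from cell import read_state, cams, order, ctrl gives the robot as it stands.
- The arm moves only by the tool move_arm, never from a script. Its argument "targets" is text: rows parted by semicolons, each of 7 numbers parted by spaces: the gripper's target within -1 to 1 (fully open at 1, half-way at 0, shut at -1), then the shift along the tool's x, y, z in cm, then the turn, a rotation vector about the tool's x, y, z in degrees. A call has 1 to 5 rows; each row shifts and turns the commanded pose from where the row before left it, along the tool's axes as they then stand; what a row does not reach is not made up. A row lasts 1/12 s, in which the tool goes at most 41.7 mm and 7.16 degrees, less where a joint would pass 70% of its speed; a pose out of reach is approached as far as the arm can. A call with a gripper value outside its range is refused whole. The fingers move at their own pace and stop on an object; the grip force is fixed at half the most. Time passes only in rows, so rows that do not move let the fingers close. It gives the time, the measured TCP pose, the force, the opening and the grip force at its end, in the units of the state.
- read_state(): the state, without advancing time (a new reading comes with each control period).
- cams.get_image(name): name is "scene" or "top" or "wrist"; returns a dict with "color" (400x640x3 uint8, red, green, blue), "fovy" (degrees; the focal length in pixels is half the picture's height over the tangent of half this angle, whatever the lens; pixels are square), "cx", "cy" (the principal point, pixels), "k1" (the pictures are not rectified: a ray, as slopes to the right and down, at radius r is drawn at 1 + k1 r^2 times it, then the intrinsics apply), "rvec" (rotation vector, rad) and "tvec" (3), from world to camera coordinates, as OpenCV has them. Camera axes: x right, y down, z forward; pixel columns grow to the right and rows downward; lengths in mm; the calibration is good to about 2 mm. A picture is of the moment at which its call begins. There is no depth.
- order.finish_job(): hands the job in; it is judged then, once.
The state is a dict: "clock": time; "qpos": joint angles; "qd": joint speeds; "tau": joint torques, N m; "eef_pos": TCP position; "tool_rot": TCP orientation; "force": force on the tool from outside, world axes, zero at the start; "torque": the same for the moment, N m; "width": finger opening in mm; "gripper_force": force on a finger pad.
Only numpy, scipy, OpenCV 4.12 (cv2) and the standard library are available. Lean on these libraries where they do the work, as an engineer would, in place of code of your own. Each camera call takes 0.05 s, during which the arm holds its last target. There are 200 camera calls.

## Working session

There is one attempt and no reset: what is moved stays moved. The work goes in short steps, Python scripts to look and compute and a tool call to move; the robot and the scene stay as the last step left them, time stands still between calls to the robot, and variables do not carry over. Pictures are saved under pics/ and viewed, at most 10 in all, crops included, and the job is handed in when it is done.

Besides the shell and the picture viewer there is one more tool, called in YAML: its name, and indented under it one key for each argument. move_arm: Moves the arm, as the interface text tells. Its arguments: {"type":"object","properties":{"targets":{"type":"string"}},"required":["targets"]}

```bash
mkdir -p pics; cat > h.py <<'E'
import numpy as np, cv2
from cell import read_state, cams, order, ctrl
def K(d):
    f=200/np.tan(np.radians(d["fovy"])/2)
    return np.array([[f,0,d["cx"]],[0,f,d["cy"]],[0,0,1.]]), np.array([d["k1"],0,0,0,0.])
def ray(d,px,z):
    k,di=K(d); p=cv2.undistortPoints(np.array(px,float).reshape(-1,1,2),k,di).reshape(-1,2)
    R=cv2.Rodrigues(np.array(d["rvec"],float))[0]; t=np.array(d["tvec"],float).ravel()
    c=-R.T@t; v=np.c_[p,np.ones(len(p))]@R
    return c+v*((z-c[2])/v[:,2])[:,None]
def proj(d,P):
    k,di=K(d); return cv2.projectPoints(np.array(P,float).reshape(-1,3),np.array(d["rvec"],float),np.array(d["tvec"],float),k,di)[0].reshape(-1,2)
def snap(n,save=None):
    d=cams.get_image(n)
    if save: cv2.imwrite("pics/"+save,d["color"][:,:,::-1])
    return d
E
python3 - <<'E'
from h import *
a=snap("scene","s1.png");b=snap("top","t1.png")
for d in(a,b):
    R=cv2.Rodrigues(np.array(d["rvec"],float))[0];print(-R.T@np.array(d["tvec"]).ravel(),d["fovy"],d["k1"])
print(read_state())
E
```

```text
[1221.93324831  506.48935692  661.90949982] 49.51334848278628 -0.048661085090283
[ 412.441123     -5.26098769 1233.46919327] 42.595992913304954 0.01594340394086825
{'clock': 0.1, 'qpos': array([ 1.17715299,  0.62926478,  0.0384403 ,  1.51826872, -0.02699068,
        0.99633087, -0.01999574]), 'qd': array([-0.00124131, -0.00163093, -0.00067574, -0.00125893, -0.00091465,
        0.00131119, -0.00076208]), 'tau': array([ 3.63033651e-03, -5.64530361e+01,  1.23090897e+00, -1.93970865e+01,
        1.13161569e-02,  5.47842370e-03,  2.16803573e-05]), 'eef_pos': array([ 209.14537122, -614.82836152,  230.47352897]), 'tool_rot': array([-3.13983894e+00,  2.38414551e-05,  3.27856278e-01]), 'force': array([ 0.39427614,  0.49649289, -0.49375308]), 'torque': array([ 0.01294856, -0.03047563, -0.01846834]), 'gripper_force': 0.0, 'width': 85.50106645823705}
```

View pics/s1.png

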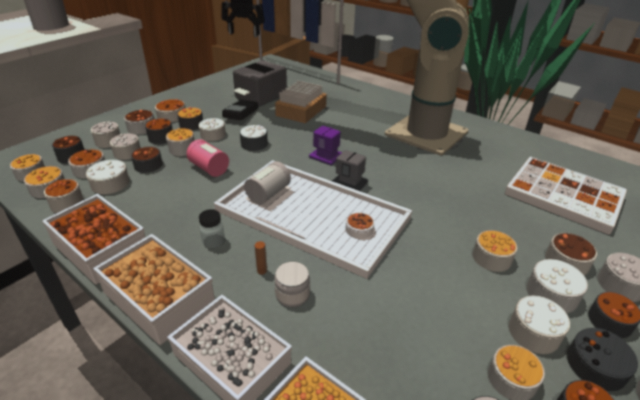

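View pics/t1.png

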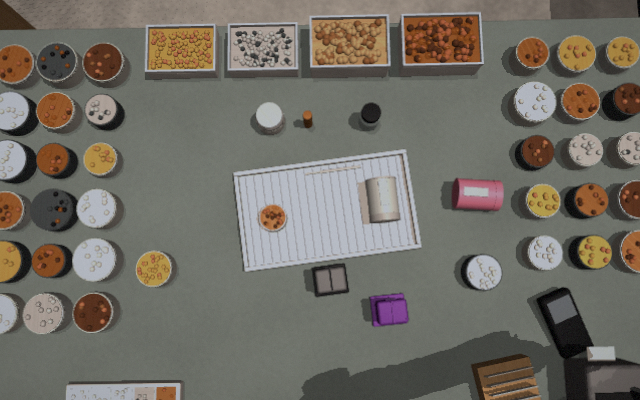

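The scene view shows the grey tin at (268,183), the pink look-alike at (207,158), the grey scanner at (350,168) and the purple one at (326,143).

In the top view:
- **Tin candidates:** the metal tin on the tray at (382,199), and the pink one at (478,195). I choose the metal one.
- **Scanner candidates:** grey at (330,279), and purple at (389,310). I choose the grey one.
- **Dish:** (272,217).

Next, a close crop to check these choices.

```bash
python3 - <<'E'
from h import *
d=snap("top"); c=d["color"][140:310,225:425,::-1]
cv2.imwrite("pics/c1.png",cv2.resize(c,None,fx=3.5,fy=3.5,interpolation=cv2.INTER_CUBIC))
E
```

```text
(no output)
```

View pics/c1.png

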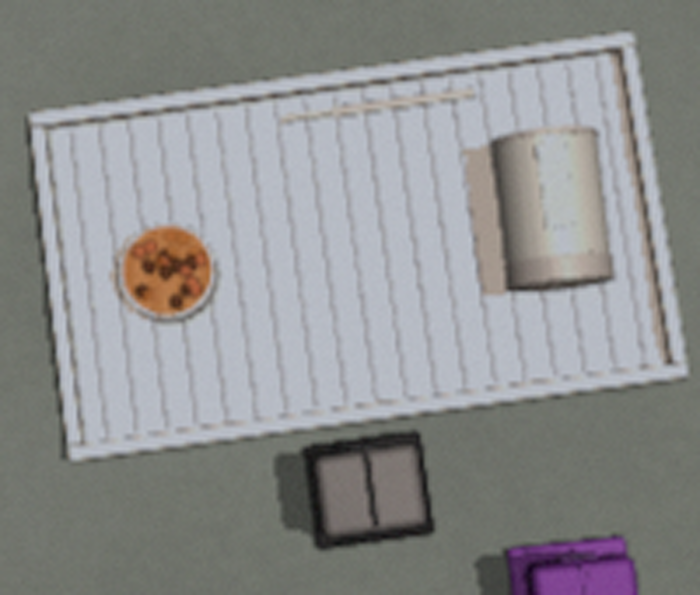

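The crop shows the metal tin on the tray, with left edge (493,137)-(508,290) and right edge (597,130)-(612,278). The scanner's top line runs (368,447)-(376,525), the dish is at (165,272), and the tweezers are at (380,105).

```bash
python3 - <<'E'
from h import *
d=snap("top")
u=lambda p:np.array(p)/3.5+[225-.36,140-.36]
T=ray(d,u([(32,115),(632,37),(685,372),(70,458)]),24); print("tray",T.round(1),T.mean(0))
L=ray(d,u([(368,447),(376,525)]),88);print("line",L.round(1),np.degrees(np.arctan2(*(L[0]-L[1])[1::-1])))
B=ray(d,u([(312,450),(415,435),(430,530),(320,547)]),88);print("scanner box?",B.round(1))
A=ray(d,u([(545,133),(560,284)]),44);print("axis@44",A.round(1))
S=ray(d,u([(493,137),(508,290),(597,130),(612,278)]),44);print(S.round(1))
print("dish",ray(d,u([(167,270)]),26),"tw",ray(d,u([(282,121),(475,92)]),12))
# yaw of tray
v=T[0]-T[3]+T[1]-T[2];w=T[0]-T[1]+T[3]-T[2];print(np.degrees(np.arctan2(v[1],v[0])),np.degrees(np.arctan2(w[1],w[0]))-90)
e=(w/np.linalg.norm(w))[:2];n=np.array([e[1],-e[0]])
for nm,P in(("tin",A.mean(0)),("scan",L.mean(0)),("dish",ray(d,u([(167,270)]),26)[0])):
    q=P[:2]-T.mean(0)[:2];print(nm,"across",q@n,"along",q@e)
s=read_state();print(s["eef_pos"],s["tool_rot"])
E
```

```text
tray [[ 664.1  202.1   24. ]
 [ 712.2 -211.1   24. ]
 [ 481.5 -238.2   24. ]
 [ 429.8  174.9   24. ]] [571.92052854 -18.0707793   24.        ]
line [[433.2 -23.7  88. ]
 [384.3 -27.9  88. ]] 4.906826108774406
scanner box? [[431.8  11.8  88. ]
 [440.3 -53.6  88. ]
 [380.8 -61.8  88. ]
 [371.1   7.6  88. ]]
axis@44 [[ 642.2 -147.    44. ]
 [ 539.9 -153.9   44. ]]
[[ 640.  -112.    44. ]
 [ 536.4 -119.2   44. ]
 [ 643.7 -181.9   44. ]
 [ 543.4 -188.5   44. ]]
dish [[555.33464648 109.42727591  26.        ]] tw [[ 659.69347939   30.7912567    12.        ]
 [ 678.01971876 -103.22676665   12.        ]]
6.664695074379201 6.883679534330881
tin across 3.138661572521026 along -133.6941291608497
scan across -162.91610516831636 along 11.909380091950707
dish across -1.1851646618770522 along 128.56687345171983
[ 209.18988212 -615.02340585  230.74570397] [-3.14042653e+00  1.41461706e-05  3.27860164e-01]
```

move_arm:
  targets: "-1 0 0 0 0 0 6.4;-1 0 0 0 0 0 6.4;-1 2.8 -2.7 0 0 0 0;-1 2.8 -2.7 0 0 0 0;-1 2.8 -2.7 0 0 0 0"

```text
clock: 0.62
eef_pos: [284.6, -525.1, 230.9]
tool_rot: [-3.141, 0.0, 0.102]
force: [0.4, 0.4, -0.6]
width: 25.7
gripper_force: 0.0
```

move_arm:
  targets: "-1 2.8 -2.7 0 0 0 0;-1 2.8 -2.7 0 0 0 0;-1 2.8 -2.7 0 0 0 0;-1 2.8 -2.7 0 0 0 0;-1 2.8 -2.7 0 0 0 0"

```text
clock: 1.03
eef_pos: [410.5, -375.6, 231.3]
tool_rot: [-3.142, -0.0, 0.104]
force: [2.2, -0.1, 0.1]
width: 0.2
gripper_force: 0.0
```

move_arm:
  targets: "-1 2.8 -2.7 0 0 0 0;-1 2.8 -2.7 0 0 0 0;-1 2.8 -2.7 0 0 0 0;-1 2.8 -2.7 0 0 0 0;-1 2.8 -2.7 0 0 0 0"

```text
clock: 1.45
eef_pos: [535.6, -226.7, 231.3]
tool_rot: [3.142, 0.0, 0.104]
force: [0.7, 0.2, 0.0]
width: -0.2
gripper_force: 0.0
```

move_arm:
  targets: "-1 2.8 -2.5 0 0 0 0;-1 2.8 -2.5 0 0 0 0;-1 0 0 4 0 0 0;-1 0 0 4 0 0 0;-1 0 0 3 0 0 0"

```text
clock: 1.87
eef_pos: [584.7, -171.3, 118.9]
tool_rot: [-3.141, 0.002, 0.107]
force: [-0.2, 0.3, 0.0]
width: -0.1
gripper_force: 0.0
```

move_arm:
  targets: "-1 0 0 0 0 0 0;-1 0 0 0 0 0 0"

```text
clock: 2.03
eef_pos: [584.1, -172.6, 120.2]
tool_rot: [-3.14, 0.003, 0.104]
force: [0.1, 0.2, -0.1]
width: -0.0
gripper_force: 0.0
```

```bash
python3 - <<'E'
from h import *
d=snap("scene"); s=read_state();print(s["eef_pos"]);print(proj(d,s["eef_pos"]))
c=d["color"][90:290,180:430,::-1]
cv2.imwrite("pics/c2.png",cv2.resize(c,None,fx=3,fy=3,interpolation=cv2.INTER_CUBIC))
E
```

```text
[ 585.81446939 -173.19035881  122.13598287]
[[259.02285757 151.99533906]]
```

View pics/c2.png

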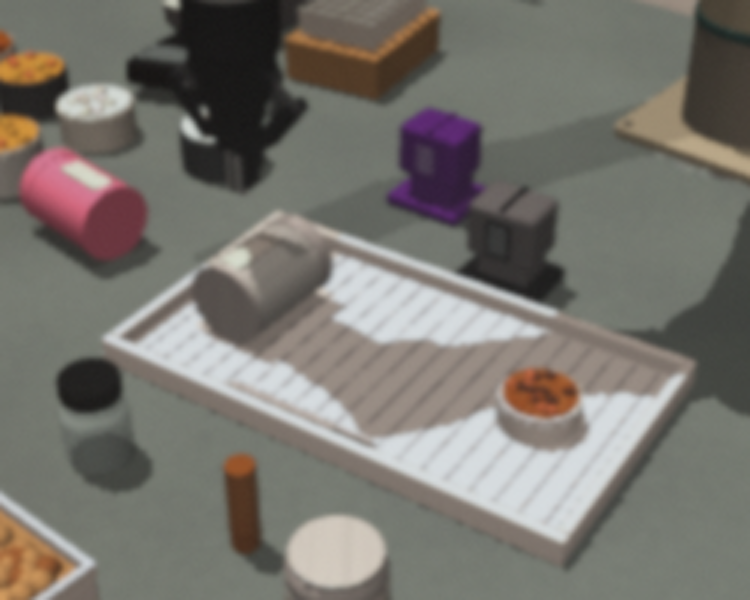

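The crop shows the shut fingertips at (237,186), above and just behind the top of the metal tin at (262,275). The grey scanner is at (512,245) and the dish at (540,395). Next I lower the finger.

move_arm:
  targets: "-1 0.5 -0.4 1.6 0 0 0;-1 0 -0.4 1.4 0 0 0;-1 0 0 0.4 0 0 0;-1 0 0 0.1 0 0 0;-1 0 0 0 0 0 0"

```text
clock: 2.5
eef_pos: [590.4, -165.2, 88.0]
tool_rot: [3.14, -0.002, 0.104]
force: [0.2, -0.1, -0.1]
width: 0.1
gripper_force: 0.0
```

move_arm:
  targets: "-1 0 0 0.1 0 0 0;-1 0 0 0.1 0 0 0;-1 0 0 0 0 0 0"

```text
clock: 2.75
eef_pos: [589.7, -164.7, 85.0]
tool_rot: [3.141, -0.001, 0.104]
force: [-0.3, 1.5, 0.6]
width: 0.1
gripper_force: 0.0
```

move_arm:
  targets: "-1 0 0 0.2 0 0 0;-1 0 0 0.2 0 0 0;-1 0 0 0 0 0 0"

```text
clock: 3.0
eef_pos: [589.1, -164.3, 79.9]
tool_rot: [-3.141, 0.001, 0.104]
force: [-0.4, 0.2, 0.6]
width: -0.2
gripper_force: 0.0
```

move_arm:
  targets: "-1 0 0 0.1 0 0 0;-1 0 0 0.1 0 0 0;-1 0 0 0 0 0 0"

```text
clock: 3.25
eef_pos: [589.4, -165.1, 78.8]
tool_rot: [3.141, -0.0, 0.104]
force: [-2.3, -0.6, 4.9]
width: -0.1
gripper_force: 2.0
```

move_arm:
  targets: "-1 0 -0.5 0 0 0 0;-1 0 -0.6 0 0 0 0;-1 0 -0.6 0 0 0 0"

```text
clock: 3.5
eef_pos: [588.1, -148.3, 79.8]
tool_rot: [3.14, -0.001, 0.103]
force: [-1.5, -0.4, 12.8]
width: -0.0
gripper_force: 6.2
```

move_arm:
  targets: "-1 0 -0.8 0 0 0 0;-1 0 -0.8 0 0 0 0;-1 0 -0.8 0 0 0 0;-1 0 -0.6 0 0 0 0;-1 0 0 0 0 0 0"

```text
clock: 3.92
eef_pos: [585.4, -115.3, 79.6]
tool_rot: [-3.141, -0.002, 0.107]
force: [-1.3, 1.0, 9.8]
width: 0.1
gripper_force: 5.0
```

```bash
cat > tin.py <<'E'
from h import *
d=snap("scene","last.png"); s=read_state();print(s["eef_pos"],s["force"])
d2=snap("top","last_t.png")
c=np.vstack([cv2.resize(x,None,fx=2.2,fy=2.2) for x in (d["color"][120:250,200:430,::-1],d2["color"][150:290,225:455,::-1])])
import sys;cv2.imwrite("pics/"+sys.argv[1],c)
E
python3 tin.py c3.png
```

```text
[ 585.44037954 -116.12373998   79.63147041] [-1.26943797 -0.02995338  9.69977244]
```

View pics/c3.png

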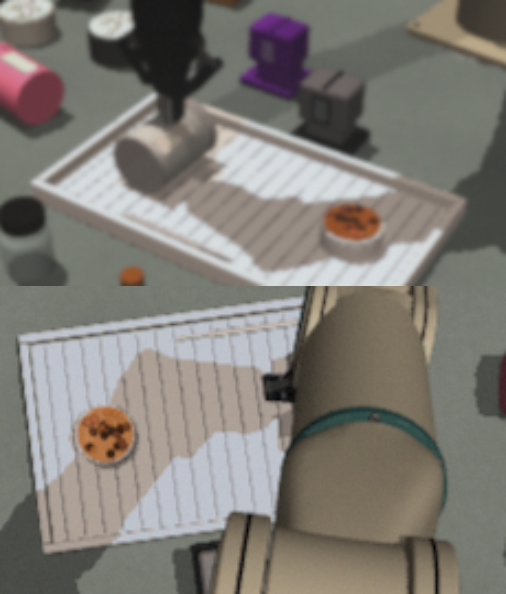

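The view shows the finger on the tin's top at (170,115). The tin has rolled along the tray by about 24 mm, and nothing else has moved. I'll finish this stroke and start the next.

move_arm:
  targets: "-1 0 -0.7 0 0 0 0;-1 0 -0.6 0.05 0 0 0;-1 0 -0.2 0.05 0 0 0;-1 0 0 0 0 0 0;-1 0 0 0 0 0 0"

```text
clock: 4.43
eef_pos: [584.1, -101.2, 78.2]
tool_rot: [-3.141, -0.002, 0.106]
force: [-0.1, 1.3, 6.9]
width: -0.3
gripper_force: 4.1
```

move_arm:
  targets: "-1 0 0 -0.5 0 0 0;-1 0 0 -1.0 0 0 0;-1 0 1.5 0 0 0 0;-1 0 1.5 0 0 0 0;-1 0 0 0 0 0 0"

```text
clock: 4.85
eef_pos: [585.9, -136.5, 92.9]
tool_rot: [3.139, -0.0, 0.1]
force: [0.6, -1.5, -0.2]
width: 0.2
gripper_force: 0.0
```

```bash
python3 tin.py c4.png
```

```text
[ 585.61951087 -134.44542784   92.612139  ] [ 0.74452788  0.93806521 -0.38507757]
```

View pics/c4.png

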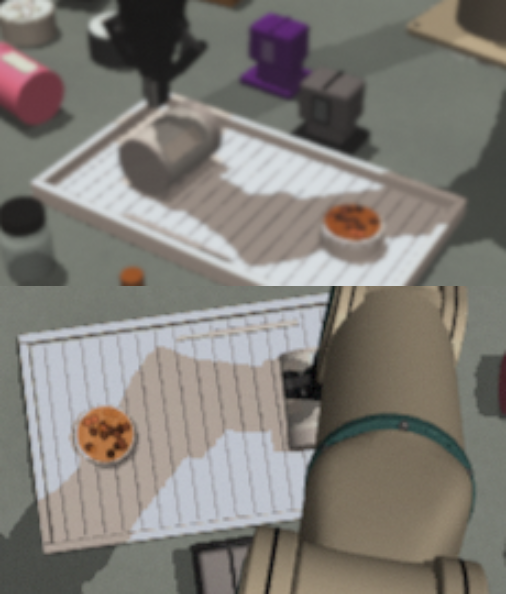

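Top view: the tin's left edge is now (283,352)-(291,448) in the crop, so it has rolled about 30 mm and the yaw is unchanged. The finger is behind its top line again, ready for stroke 2.

move_arm:
  targets: "-1 0.2 0 1.0 0 0 0;-1 0 0 0.35 0 0 0;-1 0 0 0.1 0 0 0;-1 0 -0.4 0 0 0 0;-1 0 -0.7 0 0 0 0"

```text
clock: 5.37
eef_pos: [587.9, -122.9, 79.5]
tool_rot: [3.139, -0.002, 0.103]
force: [-2.9, -1.2, 19.7]
width: -0.3
gripper_force: 9.9
```

move_arm:
  targets: "-1 0 -1 0 0 0 0;-1 0 -1 0 0 0 0;-1 0 -1 0 0 0 0;-1 0 -1 0 0 0 0;-1 0 -0.8 0.05 0 0 0"

```text
clock: 5.78
eef_pos: [583.5, -71.2, 78.3]
tool_rot: [-3.141, -0.004, 0.106]
force: [1.4, 0.7, 5.4]
width: -0.1
gripper_force: 2.7
```

move_arm:
  targets: "-1 0 -0.5 0.05 0 0 0;-1 0 -0.2 0 0 0 0;-1 0 0 0 0 0 0;-1 0 0 -0.5 0 0 0;-1 0 0 -1.0 0 0 0"

```text
clock: 6.2
eef_pos: [578.8, -67.0, 90.6]
tool_rot: [-3.141, 0.005, 0.104]
force: [-0.6, -0.9, 0.8]
width: -0.0
gripper_force: 0.0
```

move_arm:
  targets: "-1 0.3 1.7 0 0 0 0;-1 0.3 1.8 0 0 0 0;-1 0 0 0 0 0 0;-1 0 0 0 0 0 0"

```text
clock: 6.53
eef_pos: [589.8, -102.8, 91.9]
tool_rot: [3.141, 0.002, 0.101]
force: [0.0, 0.5, -0.5]
width: 0.3
gripper_force: 0.0
```

```bash
python3 tin.py c5.png
```

```text
[ 589.73479252 -101.2987063    91.72613496] [0.18282637 1.24834273 0.2349136 ]
```

View pics/c5.png

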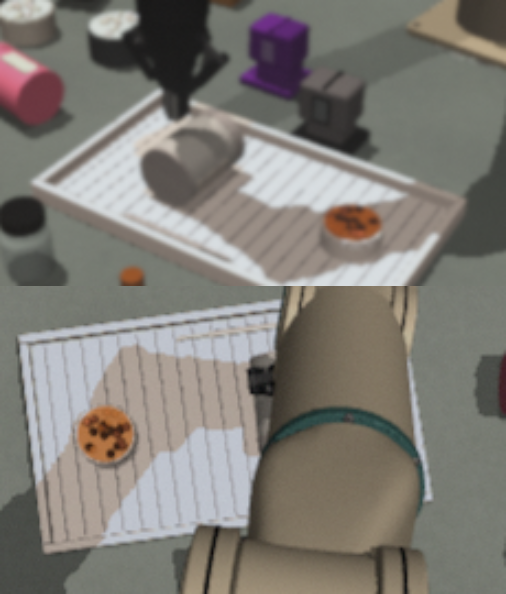

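Crop 5: the tin's left edge is at x≈250 in the top view, so it has rolled about 65 mm in total and about 80 mm remain. Repeating the stroke.

move_arm:
  targets: "-1 0 0 1.0 0 0 0;-1 0 0 0.35 0 0 0;-1 0 0 0.1 0 0 0;-1 0 -0.4 0 0 0 0;-1 0 -0.7 0 0 0 0"

```text
clock: 7.05
eef_pos: [590.2, -92.3, 79.2]
tool_rot: [3.139, -0.002, 0.103]
force: [-4.3, -2.4, 23.5]
width: -0.1
gripper_force: 11.6
```

move_arm:
  targets: "-1 0 -1 0 0 0 0;-1 0 -1 0 0 0 0;-1 0 -1 0 0 0 0;-1 0 -1 0 0 0 0;-1 0 -0.8 0.05 0 0 0"

```text
clock: 7.47
eef_pos: [585.9, -40.3, 78.4]
tool_rot: [-3.141, -0.003, 0.106]
force: [0.7, 1.5, 11.4]
width: 0.0
gripper_force: 5.4
```

move_arm:
  targets: "-1 0 -0.5 0.05 0 0 0;-1 0 -0.2 0 0 0 0;-1 0 0 0 0 0 0;-1 0 0 -0.5 0 0 0;-1 0 0 -1.0 0 0 0"

```text
clock: 7.88
eef_pos: [582.3, -34.4, 90.3]
tool_rot: [-3.141, 0.004, 0.106]
force: [-0.5, -0.4, 1.4]
width: -0.0
gripper_force: 0.0
```

move_arm:
  targets: "-1 0.2 1.7 0 0 0 0;-1 0.3 1.7 0 0 0 0;-1 0 0 0 0 0 0;-1 0 0 0 0 0 0"

```text
clock: 8.22
eef_pos: [592.0, -69.6, 91.3]
tool_rot: [3.141, 0.001, 0.102]
force: [-0.7, 0.2, 0.3]
width: -0.0
gripper_force: 0.0
```

move_arm:
  targets: "-1 0 -0.1 1.0 0 0 0;-1 0 0 0.35 0 0 0;-1 0 0 0.1 0 0 0;-1 0 -0.4 0 0 0 0;-1 0 -0.7 0 0 0 0"

```text
clock: 8.63
eef_pos: [591.9, -58.4, 79.1]
tool_rot: [3.139, -0.002, 0.103]
force: [-4.6, -2.5, 27.2]
width: 0.0
gripper_force: 13.6
```

move_arm:
  targets: "-1 0 -1 0 0 0 0;-1 0 -1 0 0 0 0;-1 0 -1 0 0 0 0;-1 0 -0.8 0 0 0 0;-1 0 -0.3 0 0 0 0"

```text
clock: 9.05
eef_pos: [588.1, -12.1, 78.9]
tool_rot: [-3.139, -0.003, 0.108]
force: [-2.4, 2.0, 17.9]
width: 0.1
gripper_force: 8.7
```

move_arm:
  targets: "-1 0 0 0 0 0 0;-1 0 0 0 0 0 0;-1 0 0 -0.5 0 0 0;-1 0 0 -2.0 0 0 0;-1 0 0 -4.0 0 0 0"

```text
clock: 9.47
eef_pos: [582.6, -14.1, 137.8]
tool_rot: [-3.14, 0.011, 0.106]
force: [0.8, -0.5, -0.3]
width: 0.1
gripper_force: 0.0
```

move_arm:
  targets: "-1 0 4.0 0 0 0 0;-1 0 4.0 0 0 0 0;-1 0 4.0 0 0 0 0;-1 0 4.0 0 0 0 0;-1 0 0 0 0 0 0"

```text
clock: 9.88
eef_pos: [602.3, -186.1, 141.3]
tool_rot: [3.134, 0.001, 0.094]
force: [-0.5, -2.8, 0.4]
width: 0.2
gripper_force: 0.0
```

```bash
python3 - <<'E'
from h import *
d=snap("top");print(read_state()["eef_pos"],read_state()["clock"])
cv2.imwrite("pics/c6.png",cv2.resize(d["color"][140:310,225:425,::-1],None,fx=3.5,fy=3.5,interpolation=cv2.INTER_CUBIC))
E
```

```text
[ 602.24545218 -180.74917348  140.9523494 ] 9.9333
```

View pics/c6.png

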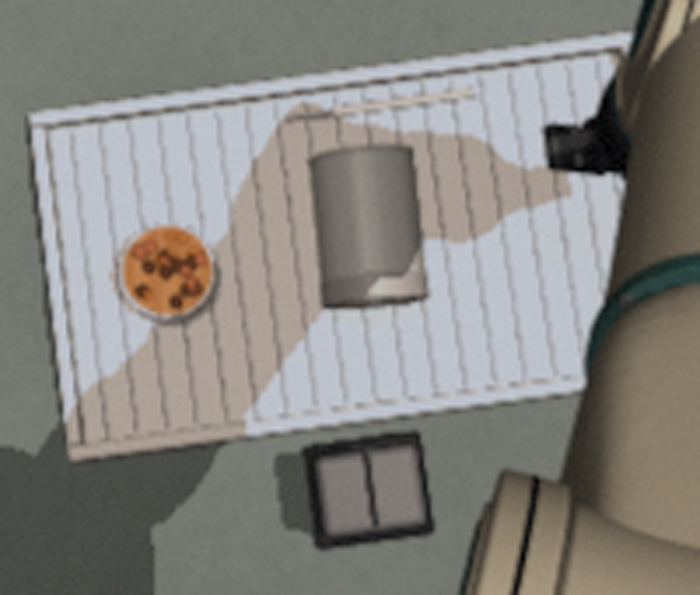

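The tin is now at left edge (310,155)-(322,303) and right edge (412,148)-(427,297). The scanner line is still at (368,447)-(376,525), and the dish and tweezers haven't moved.

```bash
python3 - <<'E'
from h import *
d=cams.get_image("top")
u=lambda p:np.array(p)/3.5+[225-.36,140-.36]
S=ray(d,u([(310,155),(322,303),(412,148),(427,297)]),44);far=(S[0]+S[2])/2;lid=(S[1]+S[3])/2
print(far,lid,np.degrees(np.arctan2((far-lid)[1],(far-lid)[0])))
L=ray(d,u([(368,447),(376,525)]),88).mean(0)
for a in(4.9,6.9,7.5):
    n=np.array([np.cos(np.radians(a)),np.sin(np.radians(a))]);y=np.array([-n[1],n[0]])
    q=(lid-L)[:2];print(a,"lid y",q@y,"x from window",q@n-27)
E
```

```text
[631.49735127 -23.06488209  44.        ] [531.05568829 -30.37205443  44.        ] 4.160961089140301
4.9 lid y -15.028699692165251 x from window 94.46448666553609
6.9 lid y -19.25859406622951 x from window 93.86599972677044
7.5 lid y -20.523220761430476 x from window 93.65770072787343
```

move_arm:
  targets: "-1 0 -3.5 0 0 0 0;-1 0 -3.5 0 0 0 0;-1 0 -3.5 0 0 0 0;-1 0 -3.5 2.0 0 0 0;-1 0 0 2.5 0 0 0"

```text
clock: 10.4
eef_pos: [589.1, -21.7, 97.4]
tool_rot: [-3.133, -0.003, 0.119]
force: [0.0, 1.4, -0.2]
width: 0.2
gripper_force: 0.0
```

move_arm:
  targets: "-1 0 0 0 0 0 0;-1 0 0 0 0 0 0;-1 0 0 0 0 0 0"

```text
clock: 10.65
eef_pos: [589.2, -35.6, 97.3]
tool_rot: [3.141, -0.0, 0.105]
force: [-0.2, -1.2, 0.5]
width: 0.1
gripper_force: 0.0
```

move_arm:
  targets: "-1 -0.3 0.5 1.2 0 0 0;-1 0 0 0.5 0 0 0;-1 0 0 0 0 0 0;-1 0 0 0.1 0 0 0;-1 0 0 0 0 0 0"

```text
clock: 11.07
eef_pos: [587.1, -41.1, 79.4]
tool_rot: [-3.142, -0.001, 0.104]
force: [0.2, -0.3, 0.8]
width: -0.3
gripper_force: 0.0
```

move_arm:
  targets: "-1 0 0 0.05 0 0 0;-1 0 0 0.05 0 0 0;-1 0 0 0 0 0 0"

```text
clock: 11.32
eef_pos: [587.2, -41.3, 78.7]
tool_rot: [3.141, -0.002, 0.104]
force: [-0.7, -0.6, 5.0]
width: -0.2
gripper_force: 2.3
```

In contact. Rolling 38 mm of finger travel (19 mm of tin travel), settling, then lifting away.

move_arm:
  targets: "-1 0 -0.6 0 0 0 0;-1 0 -0.8 0 0 0 0;-1 0 -0.8 0 0 0 0;-1 0 -0.8 0 0 0 0;-1 0 -0.6 0 0 0 0"

```text
clock: 11.73
eef_pos: [584.2, -4.3, 79.9]
tool_rot: [-3.141, -0.004, 0.105]
force: [-0.6, -0.2, 11.9]
width: -0.3
gripper_force: 6.2
```

move_arm:
  targets: "-1 0 -0.2 0 0 0 0;-1 0 0 0 0 0 0;-1 0 0 0 0 0 0;-1 0 0 -0.3 0 0 0;-1 0 0 -2.0 0 0 0"

```text
clock: 12.15
eef_pos: [580.4, -2.8, 98.9]
tool_rot: [-3.141, 0.005, 0.105]
force: [-0.5, 0.4, -0.6]
width: -0.2
gripper_force: 0.0
```

move_arm:
  targets: "-1 0 0 -4.0 0 0 0;-1 0 4.0 -1 0 0 0;-1 0 4.0 0 0 0 0;-1 0 4.0 0 0 0 0;-1 0 4.0 0 0 0 0"

```text
clock: 12.57
eef_pos: [599.5, -163.6, 151.5]
tool_rot: [3.141, -0.001, 0.106]
force: [0.3, 0.8, -0.2]
width: -0.1
gripper_force: 0.0
```

move_arm:
  targets: "-1 0 2 0 0 0 0;-1 0 0 0 0 0 0;-1 0 0 0 0 0 0"

```text
clock: 12.82
eef_pos: [600.8, -183.8, 150.6]
tool_rot: [3.142, 0.0, 0.101]
force: [-0.4, 1.9, -0.1]
width: -0.1
gripper_force: 0.0
```

```bash
python3 - <<'E'
from h import *
d=snap("top");print(read_state()["eef_pos"],read_state()["clock"])
cv2.imwrite("pics/c7.png",cv2.resize(d["color"][140:310,225:425,::-1],None,fx=3.5,fy=3.5,interpolation=cv2.INTER_CUBIC))
E
```

```text
[ 601.10519924 -181.44474887  150.58275159] 12.8667
```

View pics/c7.png

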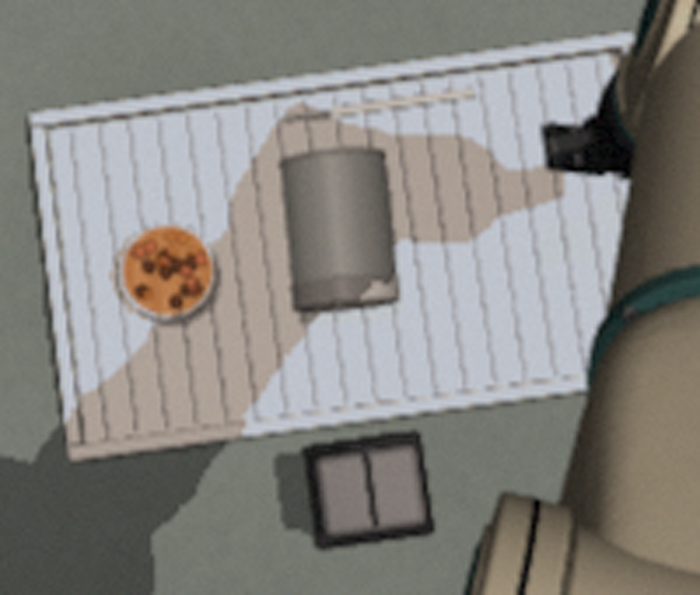

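The tin's edges are now (281,157)-(293,308) and (383,151)-(398,300), with the lid centre at (345,304). That is 19 mm further along, so the lid is centred on the window to within a few mm. Its axis is about 3° off square, everything else is in place, and the finger is clear. Handing in.

```bash
python3 -c "
from cell import order
print(order.finish_job())"
```

```text
the job is handed in; nothing more can be done
None
```

I rolled the tin about 140 mm in five fingertip strokes and handed the job in. By the last picture the lid is within a few mm of the window's middle, about 3° off square and at rest, with nothing else moved; no verdict was returned.

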